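# Reset the tripped washer, then hold the inching key turned

## Task

The washer has tripped and its drum must be inched from the bench control station. First twist the bar-handled reset selector clockwise to its stop and let it spring back; then take the T-handled key from the key block, work it fully home in the station's lock, wiggling it past the sticky pins, turn it a quarter clockwise to its stop and finish still holding it there: let go, it springs back. Leave the other keys, the emergency stop and everything else alone.

Things in the scene. Friction and masses are not known exactly. Their poses are not given: they have to be found in the camera images.
- selector (a joint): turn of the reset selector, rad: 0 at rest, grows clockwise seen from above, stop at 1.05; a spring always pulls it back to 0 (0.06 N m at rest, 0.15 N m at the stop)
- selector_grip (a point): point on the selector's axis, inside its black bar handle, front left on the station. Bar: 40 mm long along this frame's x, 14 mm thick along y, 27 mm high; frame turns with it, z up. The point is 9 mm below the bar's top, 29 mm above the station's face and 23 mm above the steel bezel (42 mm across) under the bar
- lock_face (a point): keyhole centre on the top of the lock, a square steel plate 42 mm wide, front middle of the station, 4 mm proud of its face. z up; fixed to the station, does not turn with the plug. Keyhole: slot 20 mm long along y, 7 mm wide along x, widened to 10.5 mm square at the centre. Plate 6 mm thick: the key cannot turn until its bit is through it, its collar less than 2 mm above the face
- lock_pins (a point): point on the lock's axis 15 mm below lock_face in the turning plug, same frame as lock_face. Two pairs of sticky pins pinch the bit from both sides at 13 and 17.5 mm depth: they hold it against a straight push of 25 N (about 50 N to force them), but stay where they are pushed: pressed down with 10 to 15 N and twisted to and fro by 0.09 rad (the keyhole allows 0.11), it sinks about 0.5 mm a twist
- plug (a joint): turn of the lock's plug, rad: 0 at rest (in line with the keyhole), grows clockwise seen from above, stop at 1.5, a quarter turn; a spring always pulls it back to 0 (0.06 N m at rest, 0.15 N m at the stop). The key has 0.1 rad of play in it either way, so it must be turned a little farther than the plug
- key_t: T-handled steel key, about 100 g, upright in one of the key block's three holes. Origin: underside centre of its round collar (26 mm across, 4 mm thick), which rests on the block; z up. Stem 14 mm wide up to 20 mm above the origin, then the T's bar: 42 mm long along y, 10 mm thick along x, from 20 to 38 mm. Lift it straight up and out. Fully home: origin at lock_face
- key_tip (a point): lower end of the T key, 23 mm below its origin, axes as the key's. Below the collar: round shank 9 mm across down to 8 mm, then the flat bit, 18 mm wide along y, 5 mm thick along x, its last 4 mm tapering to 12.4 mm wide, the last 1.7 mm also to 1.5 mm thick. Same after a half turn: it fits the lock either way round
- keyblock: fixed black plastic block, 56 mm along x, 176 mm along y, 45 mm high, with three holes (21 mm wide, 32 mm deep) along y, 56 mm apart, a key upright in each, turned up to 20 degrees from square; origin: centre of its underside
- key_round: another key in the block, with a round disc bow 36 mm across and 10 mm thick, 39 mm high above the block; leave it; origin: its collar's underside
- key_flat: another key in the block, with a plain narrow upright bow 22 mm wide, 10 mm thick, 40 mm high above the block; leave it; origin: its collar's underside
- station: the washer's control station, fixed: a white box, 220 mm along its x, 360 mm along its y, 85 mm high, teal face on top; origin: centre of its underside. Along the back of the face: a round gauge (top 101 mm above the table), three rocker switches, a round dial (top 107 mm)
- estop (a joint): travel of the emergency stop, m: 0 at rest, grows as it is pressed; leave it
- estop_top (a point): top centre of the emergency stop, a mushroom button 38 mm across, front right on the station, 105 mm from the lock; leave it
- iron: steam iron on a rubber rest at the right side, about 250 mm long, 125 mm high; leave it; origin on its underside
- threadcone: cone of thread, 68 mm across, 112 mm high, behind the key block; leave it; origin: centre of its underside
- spotbottle: bottle of spot cleaner, 60 mm across, 160 mm high, at the back left; leave it; origin: centre of its underside
- brush: garment brush, 190 by 45 mm, 42 mm high, near the robot on the left; leave it; origin: centre of its underside
- dish: steel dish, 90 mm across, 35 mm high, near the robot on the right; leave it; origin: centre of its underside
- clipdrum: flanged reel, 90 mm across, 45 mm high, near the robot at the far right; leave it; origin: centre of its underside

How it is judged (in metres and radians):
On the way, in this order (a step that is already met when the one before it is completed fails the run):
1. the reset selector is twisted clockwise to its stop (value of joint selector above 0.95 rad), for 0.1 s.
2. the reset selector has been let go and has sprung back (value of joint selector below 0.1 rad and contact force between the fingers and selector below 0.3 N), for 0.2 s.
3. the T-handled key is fully home in the lock, not yet turned (z of key_t in the frame of lock_face between -0.003 and 0.003 m and horizontal distance between key_t and lock_face below 0.003 m and angle between key_t's own z axis and vertical below 0.12 rad and value of joint plug below 0.5 rad), for 0.1 s.
4. the key, fully home, is turned a quarter turn clockwise to the stop (z of key_t in the frame of lock_face between -0.003 and 0.003 m and horizontal distance between key_t and lock_face below 0.003 m and angle between key_t's own z axis and vertical below 0.12 rad and value of joint plug above 1.3 rad), for 0.3 s.
At the end, for the whole second after the job is handed in: Fingers still grip the T key (over 2 N); it is fully home in the lock (3 mm, upright to 0.12 rad), at rest; the plug is turned 1.3 rad or more; the selector is back within 0.1 rad; emergency stop not pressed; other keys and loose things within 30 mm of their start (all of step 4 and contact force between the fingers and key_t above 2 N and value of joint selector below 0.1 rad and value of joint estop below 0.003 m and linear speed of key_t below 0.02 m/s and distance of each of key_round, key_flat, iron, threadcone, spotbottle, brush, dish, clipdrum from where it was at the start of the episode below 0.03 m); the arm keeps its last pose, push and grip.
It fails at once if the emergency stop is pressed (value of joint estop above 0.004 m).
It fails at once if another key or a thing standing about is disturbed (moved 30 mm) (distance of any of key_round, key_flat, iron, threadcone, spotbottle, brush, dish, clipdrum from where it was at the start of the episode above 0.03 m).
It also fails if it takes over 72 s, if anything falls off the work surface, if the arm or the gripper's body presses on something with over 40 N, if the wrist force passes 120 N, or if a joint passes its speed limit or range.

## Robot

A 6-joint arm with a two-finger parallel gripper is mounted at the origin on the work surface. World frame = base frame: x ahead of the robot, y to its left, z up, the work surface at z = 0. Lengths are in mm, angles in rad, forces in N, time in s.
With the tool pointing down it reaches from about 200 to 875 mm from the base axis. Payload 3.4 kg.
Tool frame: the origin (TCP) lies midway between the tips of the shut fingers; the grasp point (between the pads) lies 19 mm behind it; z points along the fingers, y is the line along which they close (so a half turn about z gives the same grasp; the last joint's range is limited). The gripper opens to 94 mm and grips with 3 to 60 N. Pads are 16 mm wide; open, the fingers measure 119 mm over their backs; the gripper's body (75 mm by 177 mm) begins 78 mm behind the grasp point.
Start: joints at [1.004, 0.276, 1.505, -0, 1.361, -0.121], TCP at [247.95, 518.831, 205.493] pointing down, gripper open.
Joint ranges: [-2.89, 2.89], [-0.75, 2.08], [0.22, 2.7], [-1.18, 4.32], [0.11, 2.71], [-2.7, 2.7]. Speed limits (rad/s): [2.57, 2.57, 3.14, 3.14, 3.14, 3.14].

## Interface

Orientations are given as a unit quaternion [w, x, y, z].
In Python, from bench import bot, imaging gives the robot as it stands.
- The arm moves only by the shell command python3 -m jog 'ROWS' [OPENING] [FORCE]. ROWS is JSON, a list of rows, each a list of 2 entries, a list of its own where there are three numbers: the shift along the tool's x, y, z in cm, then the turn, a rotation vector about the tool's x, y, z in degrees. In form: [[[tx, ty, tz], [ax, ay, az]], ...]. A call has exactly 5 rows; each row shifts and turns the commanded pose from where the row before left it, along the tool's axes as they then stand; what a row does not reach is not made up. A row lasts 1/10 s, in which the tool goes at most 50 mm and 8.59 degrees, less where a joint would pass 70% of its speed; a pose out of reach is approached as far as the arm can. A call is refused whole if a number of a shift passes 5 or a number of a turn 8.59, either way. A call with a gripper value outside its range is refused whole. OPENING is the gripper's target within -1 to 1 (shut at 1, half-way at 0, fully open at -1), set as the call begins (- or left out, the last holds). The fingers move at their own pace and stop on an object; FORCE is the grip in N (left out, the last holds). Time passes only in rows, so rows that do not move let the fingers close, or fill a call up. It gives the time, the measured TCP pose, the force, the opening and the grip force at its end, in the units of the state.
- bot.read_state(): the state, without advancing time (a new reading comes with each control period).
- imaging.read_camera(name): name is "scene" or "top"; returns a dict with "color" (384x512x3 uint8, red, green, blue), "depth" (384x512 float32, mm along the optical axis (not along the pixel's ray), 0 where there is no reading), "K" (3x3 intrinsics, pixels), "dist_coeffs" ([k1, k2, p1, p2, k3] as OpenCV has them; the pictures are not rectified), "position" and "attitude" of the camera in the world. Camera axes: x right, y up, looking along -z (the intrinsics and any distortion apply to the point x, -y, -z); pixel columns grow to the right and rows downward; lengths in mm; the calibration is good to about 2 mm. A picture is of the moment at which its call begins.
- bot.sign_off(): hands the job in; it is judged then, once.
The state is a dict: "t": time; "qpos": joint angles; "qd": joint speeds; "joint_torque": joint torques, N m; "position": TCP position; "orientation": TCP orientation; "contact_force": force on the tool from outside, world axes, zero at the start; "torque": the same for the moment, N m; "gripper_width": finger opening in mm; "finger_force": force on a finger pad.
Only numpy, scipy, OpenCV 4.12 (cv2) and the standard library are available. Lean on these libraries where they do the work, as an engineer would, in place of code of your own. Each camera call takes 0.05 s, during which the arm holds its last target. There are 200 camera calls.

## Working session

There is one attempt and no reset: what is moved stays moved. The work goes in short steps, Python scripts to look and compute and a shell command to move; the robot and the scene stay as the last step left them, time stands still between calls to the robot, and variables do not carry over. Pictures are saved under pics/ and viewed, at most 10 in all, crops included, and the job is handed in when it is done.

```bash
ls; mkdir -p pics
cat > h.py <<'E'
import numpy as np, cv2
from scipy.spatial.transform import Rotation as R
from bench import bot, imaging
def rot(q): return R.from_quat([q[1],q[2],q[3],q[0]])
def shot(n):
    c=imaging.read_camera(n); np.savez(f'{n}.npz',**{k:np.array(v) for k,v in c.items()}); return c
def load(n): return dict(np.load(f'{n}.npz'))
def ray(c,u,v):
    p=cv2.undistortPoints(np.array([[[u,v]]],float),np.array(c['K']),np.array(c['dist_coeffs'])).ravel()
    return rot(c['attitude']).apply([p[0],-p[1],-1.0])
def at_z(c,u,v,z):
    d=ray(c,u,v); o=np.array(c['position']); return o+d*(z-o[2])/d[2]
def at_d(c,u,v):
    return np.array(c['position'])+ray(c,u,v)*c['depth'][int(round(v)),int(round(u))]
def crop(c,x0,y0,x1,y1,k,name):
    im=cv2.resize(c['color'][y0:y1,x0:x1],None,fx=k,fy=k,interpolation=cv2.INTER_CUBIC)
    cv2.imwrite(f'pics/{name}.png',im[...,::-1])
E
python3 - <<'E'
from h import *
for n in('top','scene'):
    c=shot(n); print(n,c['position'],c['attitude'],np.array(c['K']).tolist(),c['dist_coeffs'])
a=load('top')['color'];b=load('scene')['color']
cv2.imwrite('pics/a.png',cv2.resize(a,(800,600))[...,::-1]);cv2.imwrite('pics/b.png',cv2.resize(b,(800,600))[...,::-1])
print(bot.read_state())
E
```

```text
pics
top [ 248.84547839 -112.60803498 1480.95972483] [ 0.71283545  0.06879697 -0.06184469 -0.69520345] [[369.1920279099782, 0.0, 256.87963817007653], [0.0, 369.1920279099782, 186.09495563550865], [0.0, 0.0, 1.0]] [-0.09707915  0.          0.          0.          0.        ]
scene [1259.95110808  156.97923675 1050.79340004] [0.55764727 0.19926208 0.27723727 0.75661327] [[412.0008917915994, 0.0, 253.79751747935924], [0.0, 412.0008917915994, 190.98586440705574], [0.0, 0.0, 1.0]] [-0.15180144  0.          0.          0.          0.        ]
{'t': 0.1, 'qpos': array([ 1.00400929e+00,  2.76540776e-01,  1.50593174e+00, -1.91489358e-05,
        1.36070086e+00, -1.20990500e-01]), 'qd': array([-0.00064408, -0.00191868, -0.00313499,  0.00038897,  0.0003893 ,
       -0.00081958]), 'joint_torque': array([ 5.03103820e-04, -4.05453014e+01, -2.37777758e+01,  7.02576013e-02,
        2.98475032e-02, -1.53067003e-05]), 'position': array([247.6772848 , 518.3985948 , 204.71589647]), 'orientation': array([-2.57657077e-04,  2.21055092e-01,  9.75261002e-01, -7.47243811e-04]), 'contact_force': array([-0.59298229, -0.15181524, -0.52500999]), 'torque': array([-0.01893043, -0.02320306, -0.02480363]), 'finger_force': 0.0, 'gripper_width': 94.07987646162523}
```

View pics/a.png

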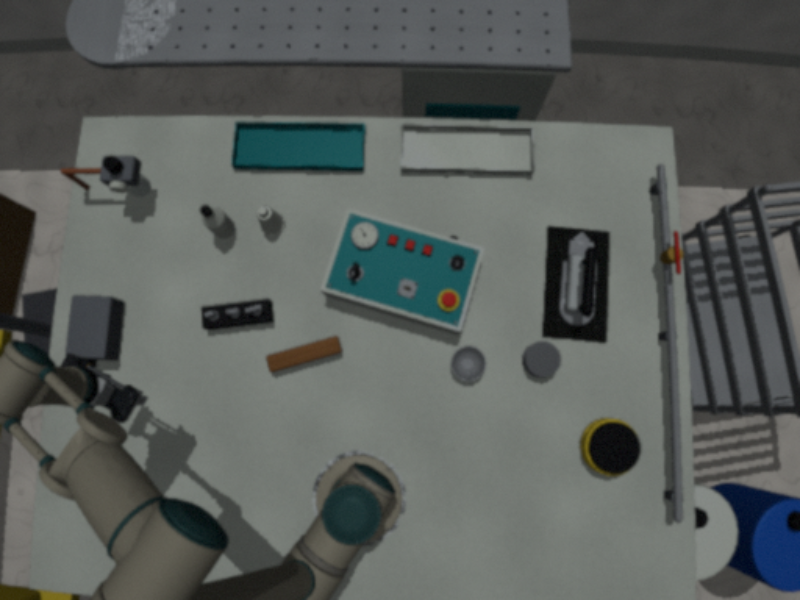

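View pics/b.png

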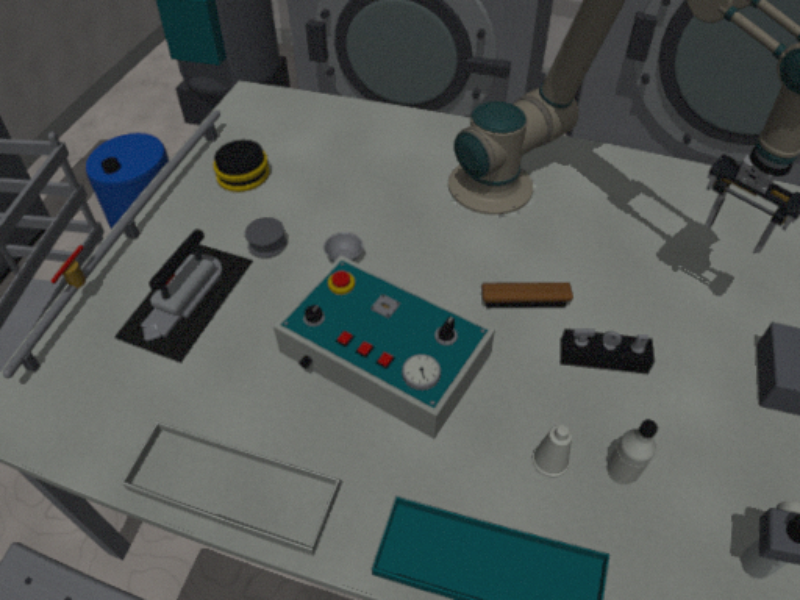

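The top view shows the station centred near (403,270), with the selector at (355,272), the lock at (407,288) and the e-stop at (448,299). The key block is at (237,313), and the gripper is clear of it at upper left. In the scene view the keys stand at (583,335), (610,340) and (640,343). I'll enlarge these.

Run:
```python
from h import *
t=load('top');s=load('scene')
def cr(c,x0,y0,w,h,k): return cv2.resize(c['color'][y0:y0+h,x0:x0+w],(w*k,h*k),interpolation=cv2.INTER_CUBIC)
# A: top keyblock 50x24 @8 -> 400x192 ; scene keyblock 66x38@... 
a=cr(t,125,186,56,32,14); a=cr(t,126,188,50,25,16)
b=cr(s,354,204,66,36,12)[:, :800]
im=np.zeros((600,800,3),np.uint8); im[:400-200+200]=0
im[:a.shape[0],:a.shape[1]]=a
bb=cr(s,356,202,66,20+1,9)
im[400:400+189,:594]=bb
cv2.imwrite('pics/c.png',im[...,::-1])
a=cr(t,205,134,106,82,5); im=np.zeros((600,800,3),np.uint8); im=cr(t,210,160,100,45,8); 
b=cr(s,190,165,125,30,6); o=np.zeros((600,800,3),np.uint8); o[:360]=im
o[362:362+180,:750]=b
cv2.imwrite('pics/d.png',o[...,::-1])
```

```text
(no output)
```

View pics/c.png

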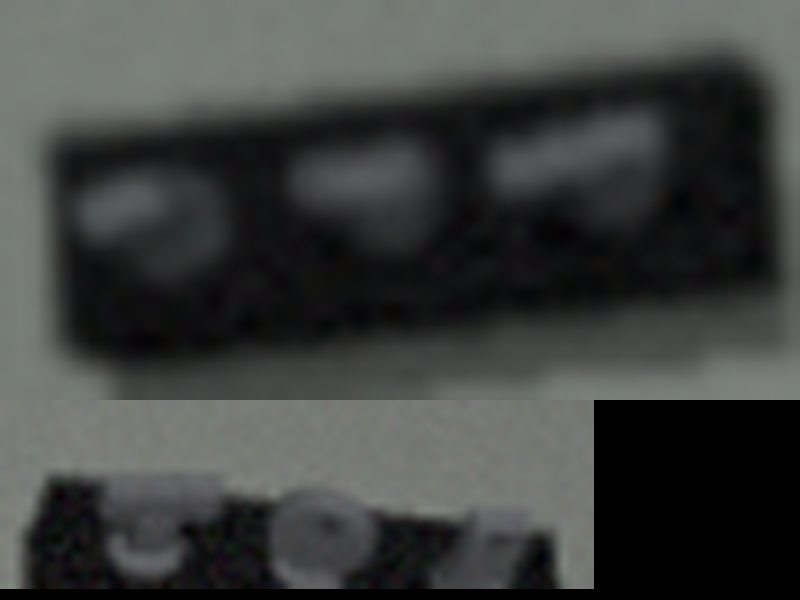

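View pics/d.png

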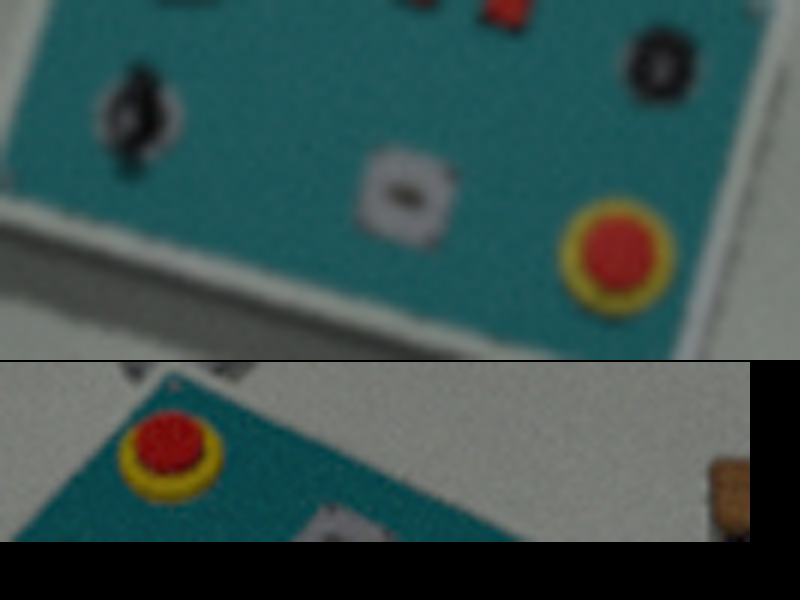

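The T key is the right-hand one in the top view: its bar runs from about (490,175) to (662,130) in crop c. The scene view confirms the T profile there. The lock plate is at (408,197) in crop d with its slot, and the selector bar is at about (140,115). Next I'll measure them in both cameras.

```bash
cat >> h.py <<'E'
def plane(c,z,x0,y0,x1,y1,k=4):
    """upsampled crop -> color(hsv), world xy at height z"""
    im=cv2.resize(c['color'][y0:y1,x0:x1],None,fx=k,fy=k,interpolation=cv2.INTER_CUBIC)
    vv,uu=np.mgrid[0:im.shape[0],0:im.shape[1]]
    u=(uu+.5)/k-.5+x0; v=(vv+.5)/k-.5+y0
    p=cv2.undistortPoints(np.stack([u,v],-1).reshape(-1,1,2).astype(float),np.array(c['K']),np.array(c['dist_coeffs'])).reshape(-1,2)
    d=rot(c['attitude']).apply(np.c_[p[:,0],-p[:,1],-np.ones(len(p))]); o=np.array(c['position'])
    w=o+d*((z-o[2])/d[:,2])[:,None]
    return im,w[:,:2].reshape(im.shape[0],im.shape[1],2)
def rectify(c,z,cx,cy,half,ppm,yaw=0):
    """metric ortho picture at height z: columns along local +x (yaw), rows along local -y"""
    n=int(2*half*ppm); g=(np.arange(n)+.5)/ppm-half
    X,Y=np.meshgrid(g,-g); c_,s_=np.cos(yaw),np.sin(yaw)
    W=np.stack([cx+c_*X-s_*Y,cy+s_*X+c_*Y,np.full_like(X,z)],-1).reshape(-1,3)
    pc=rot(c['attitude']).inv().apply(W-np.array(c['position'])); pc=pc*[1,-1,-1]
    q,_=cv2.projectPoints(pc,np.zeros(3),np.zeros(3),np.array(c['K']),np.array(c['dist_coeffs']))
    m=q.reshape(n,n,2).astype(np.float32)
    return cv2.remap(c['color'],m[...,0],m[...,1],cv2.INTER_CUBIC)
E
python3 - <<'E'
from h import *
t=load('top');s=load('scene')
for c,box,n in((t,(195,125,320,220),'top'),(s,(165,155,325,285),'scene')):
    im,w=plane(c,85,*box); h=cv2.cvtColor(im,cv2.COLOR_RGB2HSV)
    m=((h[...,0]>80)&(h[...,0]<100)&(h[...,1]>110)).astype(np.uint8)
    k,l,st,ce=cv2.connectedComponentsWithStats(m); i=1+np.argmax(st[1:,4]); m=l==i
    r=cv2.minAreaRect(w[m].astype(np.float32)); print(n,'teal',r)
    im,w=plane(c,101,*box);h=cv2.cvtColor(im,cv2.COLOR_RGB2HSV)
    m=((h[...,0]<8)|(h[...,0]>172))&(h[...,1]>150)
    k,l,st,ce=cv2.connectedComponentsWithStats(m.astype(np.uint8)); 
    for i in range(1,k):
        if st[i,4]>150: print(' red z101',w[l==i].mean(0),st[i,4])
    # depth check
for c,pts in((t,((162,197.5),(260.5,184.5),(226,174))),):
    for p in pts: print(p,at_d(c,*p))
print('T bar ends z83',at_z(t,126+490/16,188+175/16,83),at_z(t,126+662/16,188+130/16,83))
print('T scene z83',at_z(s,356+107/9,202+80/9,83),at_z(s,356+220/9,202+80/9,83))
print('lock',at_z(t,210+408/8-.5,160+197/8-.5,89),'sel',at_z(t,210+140/8-.5,160+115/8-.5,118))
E
```

```text
top teal ((567.2341918945312, -96.21354675292969), (334.2250061035156, 194.26470947265625), 74.6841049194336)
 red z101 [635.41054712 -69.42474266] 335
 red z101 [ 623.57074577 -112.50252666] 323
 red z101 [ 612.16459495 -155.75175923] 337
 red z101 [ 489.64504559 -209.87919918] 847
scene teal ((565.5171508789062, -95.09361267089844), (338.25958251953125, 198.03762817382812), 74.82723236083984)
 red z101 [ 486.54769579 -209.42601873] 1348
 red z101 [ 620.88566903 -151.56535547] 780
 red z101 [ 632.67831556 -108.36073796] 812
 red z101 [644.45633709 -65.62041216] 830
(162, 197.5) [455.87114568 268.58393213  87.71461642]
(260.5, 184.5) [ 516.93078393 -109.20135131   82.81516335]
(226, 174) [546.71205403  21.85488307 121.44600463]
T bar ends z83 [450.40790782 290.55529596  83.        ] [462.48699532 249.19921056  83.        ]
T scene z83 [463.62956095 255.21971574  83.        ] [452.62544415 291.84673943  83.        ]
lock [ 517.21051011 -109.18135028   89.        ] sel [548.04037614  18.42466286 118.        ]
```

Run:
```python
from h import *
t=load('top');s=load('scene'); yaw=np.radians(-15.2)
rows=[]
for c in(t,s):
    tiles=[]
    for z,x,y,a in((89,517,-109,yaw),(123,548,19,yaw),(83,456.5,271,yaw)):
        im=rectify(c,z,x,y,32.5,4,a); im=np.clip(im.astype(float)*1.7,0,255).astype(np.uint8)
        for k in range(10,260,20): im[k,::2]=(im[k,::2]*.6).astype(np.uint8) if k!=130 else (255,255,0); im[::2,k]=(im[::2,k]*.6).astype(np.uint8) if k!=130 else (255,255,0)
        tiles.append(im)
    rows.append(np.hstack(tiles))
cv2.imwrite('pics/e.png',np.vstack(rows)[...,::-1])
```

```text
(no output)
```

View pics/e.png

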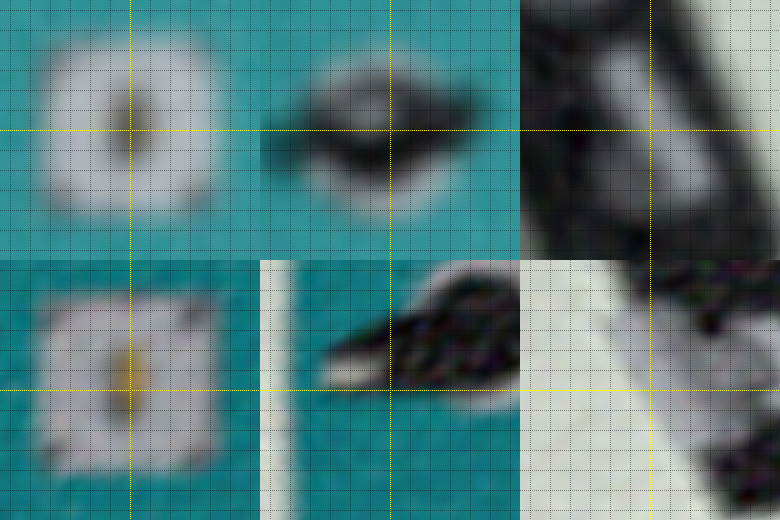

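Tiles have a 5 mm grid. The lock plate's centre is about (−0.5, +1.2) mm off the tile centre, and its slot lies along station y. The T bar is clear in the top tile, from (615,60) to (700,190). The selector bar is ambiguous because of its height, so I'll use the depth points for it.

```bash
cat >> h.py <<'E'
def cloud(c):
    v,u=np.mgrid[0:384,0:512]; p=cv2.undistortPoints(np.stack([u,v],-1).reshape(-1,1,2).astype(float),np.array(c['K']),np.array(c['dist_coeffs'])).reshape(-1,2)
    d=np.array(c['depth']).reshape(-1,1); w=np.c_[p[:,0],-p[:,1],-np.ones(len(p))]*d
    return rot(c['attitude']).apply(w)+np.array(c['position']), d.ravel()>0
E
python3 - <<'E'
from h import *
t=load('top');s=load('scene')
for n,c in(('top',t),('scene',s)):
    P,ok=cloud(c)
    for name,x,y,zlo,zhi,r in(('sel',548,19,105,135,32),('T',456.5,270,68,95,30)):
        m=ok&(np.hypot(P[:,0]-x,P[:,1]-y)<r)&(P[:,2]>zlo)&(P[:,2]<zhi); Q=P[m]
        rc=cv2.minAreaRect(Q[:,:2].astype(np.float32)); 
        ev,V=np.linalg.eigh(np.cov(Q[:,:2].T)); v=V[:,1]
        print(n,name,len(Q),Q.mean(0).round(1),'z90',np.percentile(Q[:,2],[10,50,90]).round(1),'rect',np.round(rc[0],1),np.round(rc[1],1),'pca deg',np.degrees(np.arctan2(v[1],v[0])).round(1))
    # selector bezel points (z 88-95) near
tiles=[]
yaw=np.radians(-15.2)
for c in(t,s):
    r=[]
    for z in(91,123):
        im=rectify(c,z,548,19,40,5,yaw); im=np.clip(im.astype(float)*2,0,255).astype(np.uint8)
        im[200,::20]=(255,255,0); im[::20,200]=(255,255,0); r.append(im)
    tiles.append(np.hstack(r))
cv2.imwrite('pics/f.png',cv2.resize(np.vstack(tiles),(600,600))[...,::-1])
E
```

```text
top sel 42 [549.4  22.3 121.6] z90 [117.7 122.9 125.6] rect [550.3  22.8] [13.  38.9] pca deg 163.9
top T 31 [456.8 268.4  81.9] z90 [77.2 82.7 86. ] rect [456.9 269.2] [10.1 38.8] pca deg 105.5
scene sel 92 [555.5  22.8 118.9] z90 [107.8 121.4 125.2] rect [551.9  22.1] [14.9 41.5] pca deg 163.2
scene T 67 [460.3 272.3  79.7] z90 [70.8 81.2 84.9] rect [460.1 272.1] [11.7 38.6] pca deg 106.4
```

View pics/f.png

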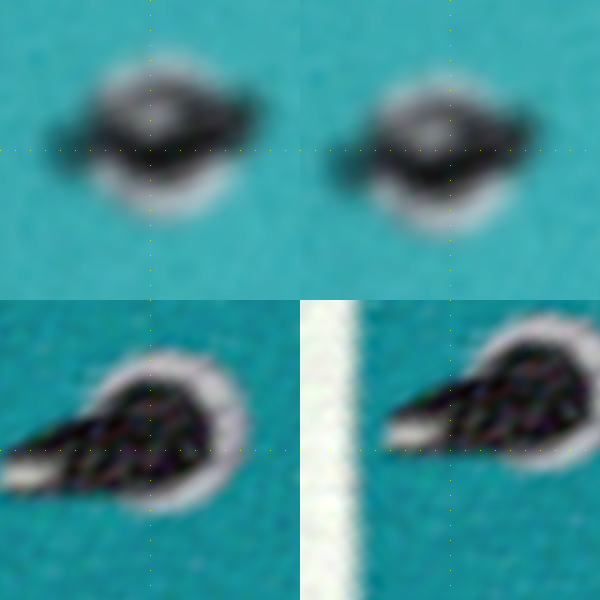

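```bash
cat >> h.py <<'E'
def plan(xyz,psi):
    """turn first (deg about tool x,y,z to make tool vertical with y-axis heading psi), then shift in cm in the turned axes; also shift in present axes"""
    s=bot.read_state(); A=rot(s['orientation']); a=np.radians(psi)
    y=np.array([np.cos(a),np.sin(a),0]); z=np.array([0,0,-1.]); B=R.from_matrix(np.c_[np.cross(y,z),y,z])
    d=np.array(xyz)-s['position']; Y=A.as_matrix()[:,1]
    print('t',s['t'],'pos',s['position'].round(1),'psi',np.degrees(np.arctan2(Y[1],Y[0])).round(2),'q6',np.degrees(s['qpos'][5]).round(1),'F',s['contact_force'].round(1),'Mz',s['torque'].round(3),'w',round(float(s['gripper_width']),1),'ff',round(float(s['finger_force']),1))
    print(' turn deg',np.degrees((A.inv()*B).as_rotvec()).round(2),'shift cm now-axes',(A.inv().apply(d)/10).round(3),'turned-axes',(B.inv().apply(d)/10).round(3))
E
python3 - <<'E'
from h import *
plan((552,22.3,200),74)
t=load('top')
print('bottle',at_z(t,208/1.5625,212/1.5625,160),'cone',at_z(t,265/1.5625,212/1.5625,112),'gauge',at_z(t,365/1.5625,235/1.5625,101))
E
```

```text
t 0.1 pos [247.7 518.4 204.7] psi 64.46 q6 -6.9 F [-0.6 -0.2 -0.5] Mz [-0.019 -0.023 -0.025] w 94.1 ff 0.0
 turn deg [-0.09 -0.02 -9.54] shift cm now-axes [-48.849 -31.639   0.513] turned-axes [-42.928 -39.3     0.472]
bottle [679.13716493 378.401109   160.        ] cone [696.96999566 250.4121282  112.        ] gauge [645.59548543  -1.70261916 101.        ]
```

```bash
python3 -m jog '[[[-2,-1.3,0],[0,0,0]],[[-4.07,-2.64,0],[0,0,0]],[[-4.07,-2.64,0],[0,0,0]],[[-4.07,-2.64,0],[0,0,0]],[[-4.07,-2.64,0],[0,0,0]]]' -0.4 20
python3 -m jog '[[[-4.07,-2.64,0],[0,0,0]],[[-4.07,-2.64,0],[0,0,0]],[[-4.07,-2.64,0],[0,0,0]],[[-4.07,-2.64,0],[0,0,0]],[[-4.07,-2.64,0],[0,0,0]]]'
python3 -m jog '[[[-4.07,-2.64,0],[0,0,0]],[[-4.07,-2.64,0],[0,0,0]],[[-2,-1.3,0],[0,0,-4.8]],[[0,0,0],[0,0,-4.8]],[[0,0,0],[0,0,0]]]'
python3 - <<'E'
from h import *
plan((552,22.3,150),74)
E
```

```text
t: 0.6
position: [362.1, 331.3, 205.2]
orientation: [-0.0, 0.221, 0.975, -0.0]
contact_force: [0.9, -0.0, -0.2]
gripper_width: 66.1
finger_force: 0.0
t: 1.1
position: [488.9, 124.3, 205.3]
orientation: [-0.0, 0.221, 0.975, 0.0]
contact_force: [0.3, 0.4, -0.0]
gripper_width: 65.8
finger_force: 0.0
t: 1.6
position: [551.6, 22.1, 204.7]
orientation: [-0.001, 0.14, 0.99, 0.0]
contact_force: [0.1, 1.5, -1.3]
gripper_width: 66.0
finger_force: 0.0
t 1.6 pos [551.6  22.1 204.7] psi 73.94 q6 -78.9 F [ 0.1  1.5 -1.3] Mz [-0.004 -0.025 -0.026] w 66.0 ff 0.0
 turn deg [-0.   -0.09 -0.06] shift cm now-axes [-0.046  0.029  5.471] turned-axes [-0.038  0.028  5.471]
```

```bash
python3 -m jog '[[[0,0,3],[0,0,0]],[[0,0,4],[0,0,0]],[[0,0,2.5],[0,0,0]],[[0,0,1.2],[0,0,0]],[[0,0,0],[0,0,0]]]' 
python3 -m jog '[[[0,0,0],[0,0,0]],[[0,0,0],[0,0,0]],[[0,0,0],[0,0,0]],[[0,0,0],[0,0,0]],[[0,0,0],[0,0,0]]]' 1 25
python3 - <<'E'
from h import *
plan((552,22.3,97),74)
E
```

```text
t: 2.1
position: [550.1, 23.7, 97.0]
orientation: [-0.002, 0.139, 0.99, -0.0]
contact_force: [0.4, 1.3, -0.6]
gripper_width: 65.5
finger_force: 0.0
t: 2.6
position: [551.9, 23.0, 99.0]
orientation: [0.001, 0.139, 0.99, 0.0]
contact_force: [-0.2, -0.5, 0.2]
gripper_width: 29.1
finger_force: 0.0
t 2.6 pos [551.9  23.   99. ] psi 74.05 q6 -78.9 F [-0.2 -0.5  0.2] Mz [ 0.019  0.012 -0.031] w 29.1 ff 0.0
 turn deg [0.02 0.06 0.05] shift cm now-axes [-0.032 -0.068  0.204] turned-axes [-0.033 -0.068  0.204]
```

```bash
python3 -m jog '[[[0,0,0.1],[0,0,0]],[[0,0,0],[0,0,0]],[[0,0,0],[0,0,0]],[[0,0,0],[0,0,0]],[[0,0,0],[0,0,0]]]'
python3 -c "
from h import *
plan((552,22.3,97),74)
c=shot('top');crop(c,200,130,300,205,8,'g')"
```

```text
t: 3.1
position: [551.5, 23.1, 97.4]
orientation: [-0.0, 0.139, 0.99, 0.0]
contact_force: [0.0, -0.0, -0.6]
gripper_width: 13.9
finger_force: 25.0
t 3.1 pos [551.5  23.1  97.4] psi 74.06 q6 -78.9 F [ 0.  -0.  -0.6] Mz [0.055 0.034 0.005] w 13.9 ff 25.0
 turn deg [ 0.01 -0.01  0.06] shift cm now-axes [-0.07  -0.067  0.043] turned-axes [-0.07  -0.067  0.043]
```

View pics/g.png

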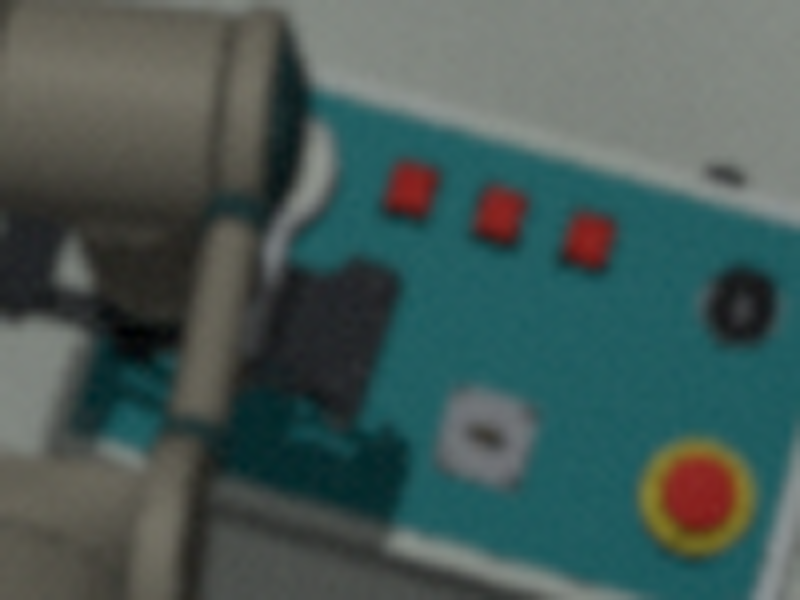

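The arm hides the selector (gripper at about (340,340)), but the 13.9 mm opening matches the 14 mm bar. The lateral force is near zero, so I'll twist it.

```bash
python3 -m jog '[[[0,0,0],[0,0,6]],[[0,0,0],[0,0,8]],[[0,0,0],[0,0,8]],[[0,0,0],[0,0,8]],[[0,0,0],[0,0,8]]]'
python3 -m jog '[[[0,0,0],[0,0,8]],[[0,0,0],[0,0,8]],[[0,0,0],[0,0,4]],[[0,0,0],[0,0,2]],[[0,0,0],[0,0,0]]]'
python3 -c "
from h import *
plan((551.5,23,97),14)"
```

```text
t: 3.65
position: [551.5, 23.1, 97.4]
orientation: [-0.0, 0.456, 0.89, -0.0]
contact_force: [-1.0, 0.7, 0.3]
gripper_width: 13.9
finger_force: 25.0
t: 4.15
position: [551.4, 23.0, 97.4]
orientation: [-0.0, 0.615, 0.788, -0.0]
contact_force: [0.3, 0.5, 0.2]
gripper_width: 13.7
finger_force: 25.0
t 4.15 pos [551.4  23.   97.4] psi 14.09 q6 -18.9 F [0.3 0.5 0.2] Mz [-0.009  0.053  0.189] w 13.7 ff 25.0
 turn deg [-0.02  0.    0.09] shift cm now-axes [-0.004  0.006  0.041] turned-axes [-0.004  0.006  0.041]
```

```bash
python3 -m jog '[[[0,0,0],[0,0,2]],[[0,0,0],[0,0,0]],[[0,0,0],[0,0,0]],[[0,0,0],[0,0,0]],[[0,0,0],[0,0,0]]]'
python3 -c "
from h import *
plan((551.5,23,97),14)"
python3 -m jog '[[[0,0,0],[0,0,0]],[[0,0,0],[0,0,0]],[[0,0,0],[0,0,0]],[[0,0,0],[0,0,0]],[[0,0,0],[0,0,0]]]' -0.4
python3 -m jog '[[[0,0,0],[0,0,0]],[[0,0,0],[0,0,0]],[[0,0,0],[0,0,0]],[[0,0,0],[0,0,0]],[[0,0,0],[0,0,0]]]'
python3 -m jog '[[[0,0,-2],[0,0,0]],[[0,0,-4],[0,0,0]],[[0,0,-4],[0,0,0]],[[0,0,0],[0,0,0]],[[0,0,0],[0,0,0]]]'
python3 -c "
from h import *
plan((457.5,270,197),16)"
```

```text
t: 4.65
position: [551.4, 23.0, 97.4]
orientation: [-0.0, 0.629, 0.778, -0.0]
contact_force: [0.3, 0.3, 0.6]
gripper_width: 14.1
finger_force: 25.5
t 4.65 pos [551.4  23.   97.4] psi 12.1 q6 -16.9 F [0.3 0.3 0.6] Mz [-0.059  0.09   0.524] w 14.1 ff 25.5
 turn deg [-0.01  0.   -1.9 ] shift cm now-axes [-0.005  0.006  0.042] turned-axes [-0.005  0.005  0.042]
t: 5.15
position: [551.7, 23.3, 97.5]
orientation: [-0.0, 0.629, 0.777, 0.0]
contact_force: [0.8, -0.7, -0.3]
gripper_width: 50.8
finger_force: 0.0
t: 5.65
position: [551.6, 23.1, 97.5]
orientation: [-0.0, 0.629, 0.777, 0.0]
contact_force: [0.8, -0.2, -0.2]
gripper_width: 65.7
finger_force: 0.0
t: 6.15
position: [552.0, 23.1, 198.4]
orientation: [0.001, 0.629, 0.777, 0.001]
contact_force: [-1.1, 0.3, -0.4]
gripper_width: 65.7
finger_force: 0.0
t 6.15 pos [552.   23.1 198.4] psi 12.06 q6 -16.9 F [-1.1  0.3 -0.4] Mz [-0.126  0.066 -0.003] w 65.7 ff 0.0
 turn deg [ 0.13  0.04 -3.94] shift cm now-axes [26.123 -4.084  0.113] turned-axes [26.342 -2.278  0.137]
```

```bash
python3 -m jog '[[[2.2,-0.2,0],[0,0,0]],[[4.36,-0.68,0],[0,0,0]],[[4.36,-0.68,0],[0,0,0]],[[4.36,-0.68,0],[0,0,0]],[[4.36,-0.68,0],[0,0,0]]]'
python3 -m jog '[[[4.36,-0.68,0],[0,0,0]],[[2.1,-0.4,0],[0,0,-4]],[[0,0,3],[0,0,0]],[[0,0,3],[0,0,0]],[[0,0,0],[0,0,0]]]'
python3 -c "
from h import *
plan((457.5,270.7,55),16)
c=shot('scene');rs=[crop(c,330,170,430,245,8,'k')]
c=shot('top');print(cloud(c)[0].shape)
for n in('top','scene'):
  P,ok=cloud(load(n))
  m=ok&(np.hypot(P[:,0]-550,P[:,1]-22)<32)&(P[:,2]>105)&(P[:,2]<135);Q=P[m][:,:2];ev,V=np.linalg.eigh(np.cov(Q.T));print('sel',len(Q),cv2.minAreaRect(Q.astype(np.float32)),np.degrees(np.arctan2(V[1,1],V[0,1])))
"
```

```text
t: 6.65
position: [480.0, 210.0, 195.5]
orientation: [-0.001, 0.629, 0.777, -0.001]
contact_force: [0.0, -0.1, 0.4]
gripper_width: 66.0
finger_force: 0.0
t: 7.15
position: [453.4, 268.4, 132.3]
orientation: [-0.003, 0.601, 0.799, -0.005]
contact_force: [-1.1, -0.5, -0.1]
gripper_width: 65.7
finger_force: 0.0
t 7.15 pos [453.4 268.4 132.3] psi 16.1 q6 7.0 F [-1.1 -0.5 -0.1] Mz [-0.1    0.09  -0.006] w 65.7 ff 0.0
 turn deg [-0.67  0.09  0.1 ] shift cm now-axes [0.118 0.544 7.727] turned-axes [0.107 0.453 7.733]
(196608, 3)
sel 43 ((550.1651611328125, 22.75620460510254), (13.237870216369629, 39.708778381347656), 75.49819946289062) 165.28602170794701
sel 88 ((552.1239013671875, 22.488048553466797), (13.933002471923828, 43.02958679199219), 73.5005874633789) 161.72333062576573
```

View pics/k.png

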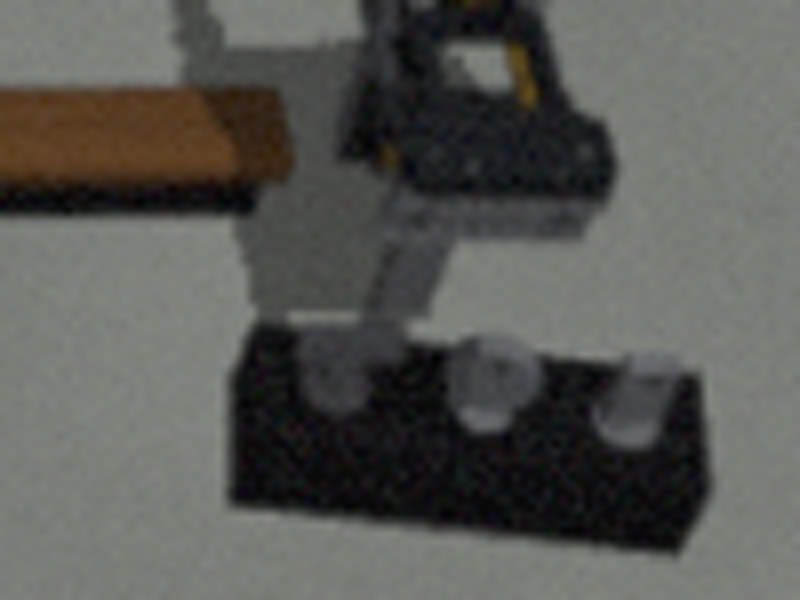

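The selector is back at rest (bar angle unchanged in the depth points). The gripper is above the T key at (345,360) and the other keys stand untouched. I'll let the arm settle, then go down.

```bash
python3 -m jog '[[[0,0,2],[0,0,0]],[[0,0,0],[0,0,0]],[[0,0,0],[0,0,0]],[[0,0,0],[0,0,0]],[[0,0,0],[0,0,0]]]'
python3 -c "
from h import *
plan((457.5,270.7,55),16)"
```

```text
t: 7.75
position: [458.7, 270.2, 118.6]
orientation: [0.0, 0.602, 0.799, 0.001]
contact_force: [0.5, -0.1, -0.5]
gripper_width: 65.8
finger_force: 0.0
t 7.75 pos [458.7 270.2 118.6] psi 16.05 q6 7.0 F [ 0.5 -0.1 -0.5] Mz [-0.065  0.031 -0.003] w 65.8 ff 0.0
 turn deg [ 0.12 -0.02  0.05] shift cm now-axes [ 0.081 -0.109  6.359] turned-axes [ 0.083 -0.096  6.36 ]
```

```bash
python3 -m jog '[[[0.08,-0.1,2],[0,0,0]],[[0,0,2.5],[0,0,0]],[[0,0,1.8],[0,0,0]],[[0,0,0],[0,0,0]],[[0,0,0],[0,0,0]]]'
python3 -m jog '[[[0,0,0],[0,0,0]],[[0,0,0],[0,0,0]],[[0,0,0],[0,0,0]],[[0,0,0],[0,0,0]],[[0,0,0],[0,0,0]]]' 1 20
python3 -m jog '[[[0,0,0],[0,0,0]],[[0,0,0],[0,0,0]],[[0,0,0],[0,0,0]],[[0,0,0],[0,0,0]],[[0,0,0],[0,0,0]]]' 1 50
python3 -c "
from h import *
plan((457.5,270.7,55),16)"
```

```text
t: 8.25
position: [457.2, 270.7, 55.0]
orientation: [0.0, 0.601, 0.799, 0.0]
contact_force: [-0.4, -0.2, -0.3]
gripper_width: 65.8
finger_force: 0.0
t: 8.75
position: [456.9, 270.5, 54.7]
orientation: [0.0, 0.601, 0.799, 0.0]
contact_force: [-0.2, -0.5, -0.5]
gripper_width: 29.0
finger_force: 0.0
t: 9.25
position: [456.9, 270.5, 54.5]
orientation: [0.0, 0.601, 0.799, 0.0]
contact_force: [-0.1, -0.8, -1.0]
gripper_width: 9.6
finger_force: 50.0
t 9.25 pos [456.9 270.5  54.5] psi 16.06 q6 7.1 F [-0.1 -0.8 -1. ] Mz [-0.047 -0.175 -0.003] w 9.6 ff 50.0
 turn deg [ 0.02 -0.    0.06] shift cm now-axes [ 0.002  0.058 -0.05 ] turned-axes [ 0.002  0.058 -0.05 ]
```

```bash
python3 -m jog '[[[0,0,-1],[0,0,0]],[[0,0,-2],[0,0,0]],[[0,0,-2],[0,0,0]],[[0,0,-3],[0,0,0]],[[0,0,-3],[0,0,0]]]'
python3 -m jog '[[[0,0,-2],[0,0,0]],[[0,0,0],[0,0,0]],[[0,0,0],[0,0,0]],[[0,0,0],[0,0,0]],[[0,0,0],[0,0,0]]]'
python3 -c "
from h import *
plan((516.8,-107.9,185),-15.2)"
```

```text
t: 9.75
position: [456.0, 270.2, 165.6]
orientation: [-0.0, 0.601, 0.799, -0.001]
contact_force: [0.1, 0.9, -1.4]
gripper_width: 9.5
finger_force: 50.0
t: 10.25
position: [455.7, 270.0, 183.0]
orientation: [-0.001, 0.601, 0.799, -0.001]
contact_force: [0.1, 0.4, -1.2]
gripper_width: 9.7
finger_force: 50.0
t 10.25 pos [455.7 270.  183. ] psi 16.06 q6 7.1 F [ 0.1  0.4 -1.2] Mz [-0.053  0.031  0.015] w 9.7 ff 50.0
 turn deg [-0.17  0.06 31.26] shift cm now-axes [-38.008  -4.587  -0.178] turned-axes [-34.871  15.801  -0.203]
```

```bash
python3 -m jog '[[[-2,-0.24,0],[0,0,0]],[[-4.7,-0.567,0],[0,0,0]],[[-4.7,-0.567,0],[0,0,0]],[[-4.7,-0.567,0],[0,0,0]],[[-4.7,-0.567,0],[0,0,0]]]'
python3 -m jog '[[[-4.7,-0.567,0],[0,0,0]],[[-4.7,-0.567,0],[0,0,0]],[[-4.7,-0.567,0],[0,0,0]],[[-3.1,-0.378,0],[0,0,5]],[[0,0,0],[0,0,8]]]'
python3 -m jog '[[[0,0,0],[0,0,8]],[[0,0,0],[0,0,8]],[[0,0,0],[0,0,2.26]],[[0,0,0],[0,0,0]],[[0,0,0],[0,0,0]]]'
python3 -c "
from h import *
plan((516.8,-107.9,140),-15.2)"
```

```text
t: 10.75
position: [489.6, 62.0, 183.5]
orientation: [-0.001, 0.601, 0.799, -0.0]
contact_force: [0.4, 0.1, -0.9]
gripper_width: 9.1
finger_force: 50.0
t: 11.25
position: [518.2, -111.8, 183.2]
orientation: [0.0, 0.691, 0.722, -0.001]
contact_force: [0.2, 1.1, -1.2]
gripper_width: 9.6
finger_force: 50.0
t: 11.75
position: [517.4, -107.3, 183.7]
orientation: [-0.001, 0.794, 0.608, -0.0]
contact_force: [0.6, -0.4, -0.8]
gripper_width: 9.4
finger_force: 50.0
t 11.75 pos [ 517.4 -107.3  183.7] psi -15.15 q6 -4.1 F [ 0.6 -0.4 -0.8] Mz [-0.03   0.082  0.014] w 9.4 ff 50.0
 turn deg [-0.09 -0.01  0.05] shift cm now-axes [-0.076 -0.033  4.373] turned-axes [-0.076 -0.04   4.373]
```

```bash
python3 -m jog '[[[-0.08,-0.03,2],[0,0,0]],[[0,0,2.2],[0,0,0]],[[0,0,1.5],[0,0,0]],[[0,0,0],[0,0,0]],[[0,0,0],[0,0,0]]]'
python3 -c "
from h import *
plan((516.8,-107.9,99),-15.2)
c=shot('scene');t=shot('top')
rows=[]
a=cv2.resize(c['color'][165:205,215:275],(600,400),interpolation=cv2.INTER_CUBIC)
a=np.clip(a.astype(float)*2,0,255).astype(np.uint8)
cv2.imwrite('pics/m.png',a[...,::-1])
def proj(c,W):
    pc=rot(c['attitude']).inv().apply(np.array(W)-c['position'])*[1,-1,-1]
    return cv2.projectPoints(pc.reshape(1,3),np.zeros(3),np.zeros(3),np.array(c['K']),np.array(c['dist_coeffs']))[0].ravel()
s=bot.read_state();p=s['position'];A=rot(s['orientation']).as_matrix()
for off in(-3,0,3):
  o=p+A[:,0]*off+[0,0,-9.5]
  for nm,z in(('collar_mid',2),('tip',-23)):
    q=proj(c,o+[0,0,z]); print(off,nm,((q+.5-[215,165])*10).round(0))
print('lock',((proj(c,(516.8,-107.9,89))+.5-[215,165])*10).round())
"
```

```text
t: 12.25
position: [517.4, -108.0, 127.5]
orientation: [-0.0, 0.794, 0.608, -0.0]
contact_force: [0.3, 0.2, -1.2]
gripper_width: 9.8
finger_force: 50.0
t 12.25 pos [ 517.4 -108.   127.5] psi -15.17 q6 -4.2 F [ 0.3  0.2 -1.2] Mz [-0.046  0.107  0.038] w 9.8 ff 50.0
 turn deg [-0.02 -0.01  0.03] shift cm now-axes [-1.000e-03 -5.600e-02  2.849e+00] turned-axes [-0.    -0.057  2.849]
-3 collar_mid [302. 238.]
-3 tip [304. 292.]
0 collar_mid [310. 242.]
0 tip [312. 296.]
3 collar_mid [319. 246.]
3 tip [320. 300.]
lock [315. 307.]
```

View pics/m.png

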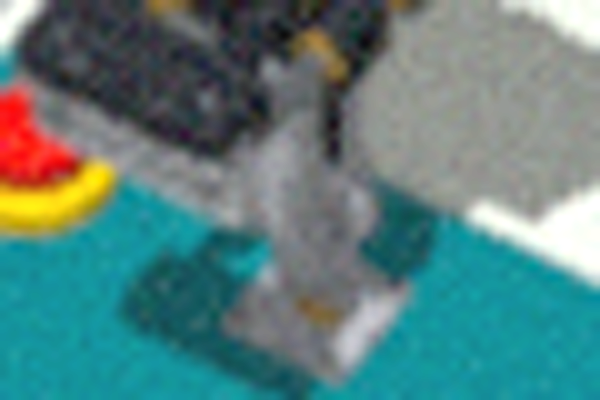

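The picture shows the key upright, with its bit just above the slot. The tip is at about (310,292) and the slot's visible half at (320,310), which agrees with the projection. I'll lower it and watch the force.

```bash
python3 -m jog '[[[0,-0.05,0.3],[0,0,0]],[[0,0,0.2],[0,0,0]],[[0,0,0.2],[0,0,0]],[[0,0,0.1],[0,0,0]],[[0,0,0],[0,0,0]]]'
python3 -c "
from h import *
plan((516.8,-107.9,99),-15.2)"
python3 -m jog '[[[0,0,0.1],[0,0,0]],[[0,0,0.1],[0,0,0]],[[0,0,0.1],[0,0,0]],[[0,0,0.0],[0,0,0]],[[0,0,0],[0,0,0]]]'
python3 -c "
from h import *
plan((516.8,-107.9,99),-15.2)"
```

```text
t: 12.85
position: [516.7, -107.9, 119.3]
orientation: [-0.0, 0.794, 0.607, -0.0]
contact_force: [1.2, -0.4, -1.0]
gripper_width: 9.8
finger_force: 50.0
t 12.85 pos [ 516.7 -107.9  119.3] psi -15.2 q6 -4.2 F [ 1.2 -0.4 -1. ] Mz [-0.021  0.124  0.019] w 9.8 ff 50.0
 turn deg [-0.02 -0.   -0.  ] shift cm now-axes [0.007 0.012 2.029] turned-axes [0.008 0.012 2.029]
t: 13.35
position: [516.6, -108.5, 116.4]
orientation: [0.0, 0.794, 0.607, -0.0]
contact_force: [-2.0, -2.7, -0.2]
gripper_width: 9.9
finger_force: 50.0
t 13.35 pos [ 516.6 -108.5  116.4] psi -15.19 q6 -4.2 F [-2.  -2.7 -0.2] Mz [-0.493  0.365  0.029] w 9.9 ff 50.0
 turn deg [-0.01  0.06  0.01] shift cm now-axes [0.066 0.008 1.736] turned-axes [0.064 0.008 1.736]
```

```bash
python3 -m jog '[[[-0.08,0,0.1],[0,0,0]],[[0,0,0.2],[0,0,0]],[[0,0,0.1],[0,0,0]],[[0,0,0.0],[0,0,0]],[[0,0,0],[0,0,0]]]'
python3 -c "
from h import *
plan((516.8,-107.9,99),-15.2)"
```

```text
t: 13.85
position: [516.5, -108.7, 112.1]
orientation: [-0.0, 0.794, 0.607, -0.0]
contact_force: [-0.9, -1.2, -2.5]
gripper_width: 9.7
finger_force: 50.0
t 13.85 pos [ 516.5 -108.7  112.1] psi -15.2 q6 -4.2 F [-0.9 -1.2 -2.5] Mz [-0.368  0.243  0.023] w 9.7 ff 50.0
 turn deg [-0.02 -0.   -0.  ] shift cm now-axes [0.087 0.01  1.312] turned-axes [0.087 0.01  1.312]
```

```bash
python3 -m jog '[[[-0.04,0,0.1],[0,0,0]],[[0,0,0.1],[0,0,0]],[[0,0,0.15],[0,0,0]],[[0,0,0.15],[0,0,0]],[[0,0,0],[0,0,0]]]'
python3 -c "
from h import *
plan((516.8,-107.9,99),-15.2)"
```

```text
t: 14.35
position: [516.2, -108.8, 108.5]
orientation: [-0.0, 0.794, 0.607, 0.0]
contact_force: [-3.1, 0.0, 6.7]
gripper_width: 9.6
finger_force: 50.0
t 14.35 pos [ 516.2 -108.8  108.5] psi -15.2 q6 -4.3 F [-3.1  0.   6.7] Mz [ 0.167  0.765 -0.019] w 9.6 ff 50.0
 turn deg [-0.01 -0.03  0.  ] shift cm now-axes [0.099 0.032 0.947] turned-axes [0.1   0.032 0.947]
```

```bash
python3 -m jog '[[[0,-0.03,0.1],[0,0,5.2]],[[0,0,0.02],[0,0,-5.2]],[[0,0,0.02],[0,0,-5.2]],[[0,0,0.02],[0,0,5.2]],[[0,0,0.02],[0,0,5.2]]]'
python3 -m jog '[[[0,0,0.02],[0,0,-5.2]],[[0,0,0.02],[0,0,-5.2]],[[0,0,0.02],[0,0,5.2]],[[0,0,0.02],[0,0,5.2]],[[0,0,0.02],[0,0,-5.2]]]'
python3 -c "
from h import *
plan((516.2,-108.8,98.5),-15.2)"
```

```text
t: 14.85
position: [515.1, -108.6, 107.7]
orientation: [-0.001, 0.822, 0.569, -0.0]
contact_force: [-6.2, 1.2, 13.0]
gripper_width: 9.3
finger_force: 50.0
t: 15.35
position: [516.4, -108.9, 105.1]
orientation: [0.0, 0.794, 0.608, 0.0]
contact_force: [-0.3, 0.4, -1.1]
gripper_width: 10.1
finger_force: 50.0
t 15.35 pos [ 516.4 -108.9  105.1] psi -15.17 q6 -4.3 F [-0.3  0.4 -1.1] Mz [-0.085  0.282  0.014] w 10.1 ff 50.0
 turn deg [ 0.05 -0.02  0.03] shift cm now-axes [ 0.007 -0.022  0.665] turned-axes [ 0.007 -0.022  0.665]
```

```bash
python3 -m jog '[[[0,0,0.1],[0,0,5.2]],[[0,0,0.1],[0,0,-5.2]],[[0,0,0.1],[0,0,-5.2]],[[0,0,0.04],[0,0,5.2]],[[0,0,0.02],[0,0,5.2]]]'
python3 -m jog '[[[0,0,0.02],[0,0,-5.2]],[[0,0,0.02],[0,0,-5.2]],[[0,0,0.02],[0,0,5.2]],[[0,0,0.02],[0,0,5.2]],[[0,0,0.02],[0,0,-5.2]]]'
python3 -c "
from h import *
plan((516.2,-108.8,98.5),-15.2)"
```

```text
t: 15.85
position: [515.9, -108.4, 102.7]
orientation: [-0.0, 0.822, 0.569, 0.0]
contact_force: [-5.1, 1.3, 11.6]
gripper_width: 10.0
finger_force: 50.0
t: 16.35
position: [516.4, -108.2, 102.0]
orientation: [-0.0, 0.794, 0.608, 0.001]
contact_force: [-3.6, 2.2, 12.6]
gripper_width: 9.4
finger_force: 50.0
t 16.35 pos [ 516.4 -108.2  102. ] psi -15.18 q6 -4.3 F [-3.6  2.2 12.6] Mz [0.446 0.855 0.045] w 9.4 ff 50.0
 turn deg [ 0.06 -0.09  0.02] shift cm now-axes [-0.06  -0.006  0.348] turned-axes [-0.06  -0.006  0.348]
```

```bash
python3 -m jog '[[[0,0,0.01],[0,0,5.2]],[[0,0,0.01],[0,0,-5.2]],[[0,0,0.02],[0,0,-5.2]],[[0,0,0.02],[0,0,5.2]],[[0,0,0.02],[0,0,5.2]]]'
python3 -m jog '[[[0,0,0.02],[0,0,-5.2]],[[0,0,0.02],[0,0,-5.2]],[[0,0,0.02],[0,0,5.2]],[[0,0,0.02],[0,0,5.2]],[[0,0,0.02],[0,0,-5.2]]]'
python3 -c "
from h import *
plan((516.2,-108.8,98.5),-15.2)"
```

```text
t: 16.85
position: [516.2, -108.1, 101.6]
orientation: [-0.0, 0.822, 0.569, 0.001]
contact_force: [-4.8, 2.2, 14.0]
gripper_width: 9.5
finger_force: 50.0
t: 17.35
position: [516.5, -108.2, 101.3]
orientation: [0.0, 0.794, 0.608, 0.001]
contact_force: [-5.4, 3.4, 18.6]
gripper_width: 9.8
finger_force: 50.0
t 17.35 pos [ 516.5 -108.2  101.3] psi -15.18 q6 -4.3 F [-5.4  3.4 18.6] Mz [ 0.623  1.241 -0.015] w 9.8 ff 50.0
 turn deg [ 0.09 -0.09  0.02] shift cm now-axes [-0.07  -0.011  0.278] turned-axes [-0.07  -0.011  0.278]
```

```bash
python3 -m jog '[[[0,0,-0.05],[0,0,5.7]],[[0,0,0],[0,0,0]],[[0,0,0],[0,0,-5.7]],[[0,0,0],[0,0,-5.7]],[[0,0,0],[0,0,0]]]'
python3 -c "
from h import *
plan((516.2,-108.8,98.5),-15.2)"
python3 -m jog '[[[0,0,0],[0,0,5.7]],[[0,0,0],[0,0,5.7]],[[0,0,0],[0,0,0]],[[0,0,0],[0,0,-5.7]],[[0,0,0],[0,0,-5.7]]]'
python3 -m jog '[[[0,0,0],[0,0,0]],[[0,0,0],[0,0,5.7]],[[0,0,0],[0,0,5.7]],[[0,0,0],[0,0,0]],[[0,0,0],[0,0,-5.7]]]'
python3 -c "
from h import *
plan((516.2,-108.8,98.5),-15.2)"
```

```text
t: 17.85
position: [516.6, -107.6, 100.7]
orientation: [-0.0, 0.763, 0.646, 0.001]
contact_force: [-3.4, 4.3, 11.2]
gripper_width: 10.0
finger_force: 50.0
t 17.85 pos [ 516.6 -107.6  100.7] psi -9.46 q6 -10.1 F [-3.4  4.3 11.2] Mz [0.74  0.747 0.011] w 10.0 ff 50.0
 turn deg [ 0.07 -0.16  5.74] shift cm now-axes [-0.127 -0.017  0.222] turned-axes [-0.127 -0.004  0.223]
t: 18.35
position: [516.6, -106.6, 99.4]
orientation: [-0.001, 0.762, 0.647, 0.002]
contact_force: [-0.4, 4.9, 5.1]
gripper_width: 9.9
finger_force: 50.0
t: 18.85
position: [516.3, -106.4, 98.9]
orientation: [-0.002, 0.794, 0.608, 0.002]
contact_force: [-0.5, 5.9, 2.1]
gripper_width: 9.5
finger_force: 50.0
t 18.85 pos [ 516.3 -106.4   98.9] psi -15.18 q6 -4.4 F [-0.5  5.9  2.1] Mz [ 1.241  0.048 -0.042] w 9.5 ff 50.0
 turn deg [-0.05 -0.29  0.02] shift cm now-axes [-0.232  0.055  0.038] turned-axes [-0.232  0.055  0.04 ]
```

```bash
python3 -m jog '[[[0.1,0,0],[0,0,0]],[[0.05,0,0],[0,0,0]],[[0,0,0.03],[0,0,0]],[[0,0,0.03],[0,0,0]],[[0,0,0],[0,0,0]]]'
python3 -c "
from h import *
plan((516.2,-107,98.5),-15.2)
c=shot('scene')
a=cv2.resize(c['color'][165:205,215:275],(600,400),interpolation=cv2.INTER_CUBIC)
a=np.clip(a.astype(float)*2,0,255).astype(np.uint8)
cv2.imwrite('pics/n.png',a[...,::-1])"
```

```text
t: 19.35
position: [516.4, -106.4, 98.7]
orientation: [-0.001, 0.795, 0.607, 0.001]
contact_force: [-3.1, 5.7, 5.4]
gripper_width: 9.5
finger_force: 50.0
t 19.35 pos [ 516.4 -106.4   98.7] psi -15.31 q6 -4.1 F [-3.1  5.7  5.4] Mz [1.304 0.574 0.019] w 9.5 ff 50.0
 turn deg [-0.04 -0.13 -0.11] shift cm now-axes [-0.067 -0.001  0.016] turned-axes [-0.067 -0.001  0.016]
```

View pics/n.png

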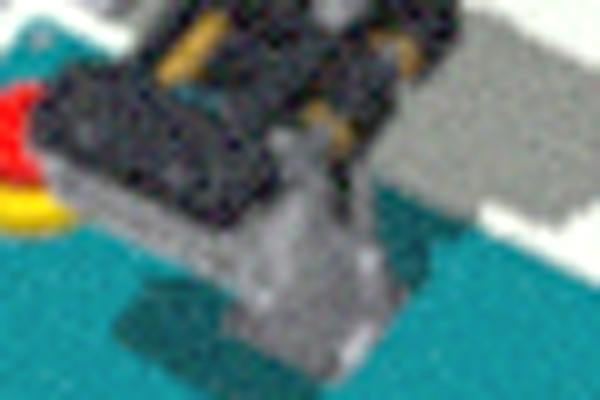

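The collar sits at or close to the plate, covering it around (320,310). There is still a sideways force of 5.7 N along +y, so I'll relieve it and press.

```bash
python3 -m jog '[[[0.1,0,0],[0,0,0]],[[0.1,0,0],[0,0,0]],[[0,0,0],[0,0,0]],[[0,0,0],[0,0,0]],[[0,0,0],[0,0,0]]]'
python3 -c "
from h import *
plan((516.2,-107,98.5),-15.2)"
python3 -m jog '[[[0,0,0.05],[0,0,0]],[[0,0,0.05],[0,0,0]],[[0,0,0],[0,0,0]],[[0,0,0],[0,0,0]],[[0,0,0],[0,0,0]]]'
python3 -c "
from h import *
plan((516.2,-107,98.5),-15.2)"
```

```text
t: 19.9
position: [516.5, -106.1, 98.7]
orientation: [0.0, 0.795, 0.607, -0.001]
contact_force: [-3.1, 3.2, 5.3]
gripper_width: 9.3
finger_force: 50.0
t 19.9 pos [ 516.5 -106.1   98.7] psi -15.26 q6 -3.8 F [-3.1  3.2  5.3] Mz [ 0.41   0.759 -0.03 ] w 9.3 ff 50.0
 turn deg [-0.04  0.06 -0.06] shift cm now-axes [-0.097 -0.     0.019] turned-axes [-0.098 -0.     0.018]
t: 20.4
position: [516.5, -106.0, 98.5]
orientation: [0.0, 0.795, 0.607, -0.001]
contact_force: [-4.9, 3.2, 11.7]
gripper_width: 9.7
finger_force: 50.0
t 20.4 pos [ 516.5 -106.    98.5] psi -15.26 q6 -3.8 F [-4.9  3.2 11.7] Mz [ 0.6    0.996 -0.01 ] w 9.7 ff 50.0
 turn deg [-0.02  0.06 -0.06] shift cm now-axes [-0.101 -0.003 -0.002] turned-axes [-0.101 -0.003 -0.002]
```

```bash
python3 -m jog '[[[0.05,-0.08,0.02],[0,0,5.5]],[[0,0,0],[0,0,0]],[[0,0,0],[0,0,-5.5]],[[0,0,0],[0,0,-5.5]],[[0,0,0],[0,0,0]]]'
python3 -m jog '[[[0,0,0],[0,0,5.5]],[[0,0,0],[0,0,5.5]],[[0,0,0],[0,0,0]],[[0,0,0],[0,0,-5.5]],[[0,0,0],[0,0,0]]]'
python3 -c "
from h import *
plan((516.2,-107,98.5),-15.2)"
```

```text
t: 20.9
position: [516.8, -106.2, 98.5]
orientation: [0.001, 0.764, 0.645, -0.0]
contact_force: [-3.1, 0.9, 9.7]
gripper_width: 9.4
finger_force: 50.0
t: 21.4
position: [516.5, -105.9, 98.5]
orientation: [0.001, 0.794, 0.608, -0.0]
contact_force: [-3.3, 1.2, 11.0]
gripper_width: 9.7
finger_force: 50.0
t 21.4 pos [ 516.5 -105.9   98.5] psi -15.15 q6 -3.9 F [-3.3  1.2 11. ] Mz [0.446 0.793 0.112] w 9.7 ff 50.0
 turn deg [0.07 0.09 0.05] shift cm now-axes [-0.117  0.001 -0.004] turned-axes [-0.116  0.001 -0.004]
```

```bash
python3 -m jog '[[[0,0,0],[0,0,4]],[[0,0,0],[0,0,7]],[[0,0,0],[0,0,7]],[[0,0,0],[0,0,7]],[[0,0,0],[0,0,5]]]'
python3 -m jog '[[[0,0,0],[0,0,0]],[[0,0,0],[0,0,0]],[[0,0,0],[0,0,0]],[[0,0,0],[0,0,0]],[[0,0,0],[0,0,0]]]'
python3 -c "
from h import *
plan((516.2,-107,98.5),-45.2)"
```

```text
t: 21.9
position: [516.0, -105.7, 98.5]
orientation: [0.001, 0.925, 0.379, -0.0]
contact_force: [-4.8, 2.4, 10.4]
gripper_width: 9.1
finger_force: 50.1
t: 22.4
position: [516.1, -105.7, 98.5]
orientation: [0.001, 0.925, 0.381, -0.0]
contact_force: [-5.5, 2.1, 11.4]
gripper_width: 9.7
finger_force: 50.0
t 22.4 pos [ 516.1 -105.7   98.5] psi -45.22 q6 26.2 F [-5.5  2.1 11.4] Mz [0.38  0.952 0.078] w 9.7 ff 50.0
 turn deg [ 0.07  0.07 -0.02] shift cm now-axes [-0.079  0.101 -0.003] turned-axes [-0.079  0.101 -0.003]
```

```bash
python3 -m jog '[[[-0.06,-0.11,0],[0,0,4]],[[0,0,0],[0,0,7]],[[0,0,0],[0,0,7]],[[0,0,0],[0,0,7]],[[0,0,0],[0,0,5]]]'
python3 -m jog '[[[0,0,0],[0,0,0]],[[0,0,0],[0,0,0]],[[0,0,0],[0,0,0]],[[0,0,0],[0,0,0]],[[0,0,0],[0,0,0]]]'
python3 -c "
from h import *
plan((516.2,-107,98.5),-75.2)"
```

```text
t: 22.9
position: [515.7, -105.4, 98.5]
orientation: [0.001, 0.992, 0.127, 0.001]
contact_force: [-3.9, 3.0, 9.7]
gripper_width: 9.6
finger_force: 50.3
t: 23.4
position: [515.8, -105.6, 98.5]
orientation: [0.001, 0.992, 0.129, 0.001]
contact_force: [-3.3, 1.7, 9.0]
gripper_width: 9.7
finger_force: 50.1
t 23.4 pos [ 515.8 -105.6   98.5] psi -75.18 q6 56.2 F [-3.3  1.7  9. ] Mz [0.21  0.51  0.295] w 9.7 ff 50.1
 turn deg [ 0.16 -0.07  0.02] shift cm now-axes [0.004 0.147 0.001] turned-axes [0.004 0.147 0.001]
```

```bash
python3 -m jog '[[[0,-0.05,0],[0,0,4]],[[0,0,0],[0,0,6]],[[0,0,0],[0,0,5]],[[0,0,0],[0,0,0]],[[0,0,0],[0,0,0]]]'
python3 -c "
from h import *
plan((516.2,-107,98.5),-90.2)"
python3 -m jog '[[[0,0,0],[0,0,4]],[[0,0,0],[0,0,6]],[[0,0,0],[0,0,4]],[[0,0,0],[0,0,0]],[[0,0,0],[0,0,0]]]'
python3 -c "
from h import *
plan((516.2,-107,98.5),-104.2)"
```

```text
t: 23.9
position: [515.6, -105.4, 98.5]
orientation: [0.002, 1.0, -0.001, 0.001]
contact_force: [-4.7, 1.0, 8.9]
gripper_width: 9.6
finger_force: 50.3
t 23.9 pos [ 515.6 -105.4   98.5] psi -90.13 q6 71.2 F [-4.7  1.   8.9] Mz [0.002 0.456 0.439] w 9.6 ff 50.3
 turn deg [ 0.18 -0.11  0.07] shift cm now-axes [0.057 0.164 0.005] turned-axes [0.057 0.164 0.004]
t: 24.4
position: [515.6, -105.6, 98.5]
orientation: [0.002, 0.992, -0.123, 0.001]
contact_force: [-4.4, 2.1, 10.9]
gripper_width: 9.8
finger_force: 50.1
t 24.4 pos [ 515.6 -105.6   98.5] psi -104.14 q6 85.2 F [-4.4  2.1 10.9] Mz [-0.151  0.514  0.37 ] w 9.8 ff 50.1
 turn deg [ 0.18 -0.14  0.06] shift cm now-axes [0.095 0.121 0.004] turned-axes [0.096 0.12  0.004]
```

```bash
python3 -m jog '[[[0,0,0],[0,0,2]],[[0,0,0],[0,0,1]],[[0,0,0],[0,0,0]],[[0,0,0],[0,0,0]],[[0,0,0],[0,0,0]]]'
python3 -c "
from h import *
plan((516.2,-107,98.5),-107.2)"
python3 -m jog '[[[0,0,0],[0,0,1]],[[0,0,0],[0,0,1]],[[0,0,0],[0,0,0]],[[0,0,0],[0,0,0]],[[0,0,0],[0,0,0]]]'
python3 -c "
from h import *
plan((516.2,-107,98.5),-109.2)"
```

```text
t: 24.9
position: [515.5, -105.9, 98.5]
orientation: [0.002, 0.989, -0.149, 0.001]
contact_force: [-3.7, 1.3, 10.3]
gripper_width: 9.6
finger_force: 50.1
t 24.9 pos [ 515.5 -105.9   98.5] psi -107.16 q6 88.2 F [-3.7  1.3 10.3] Mz [-0.207  0.538  0.343] w 9.6 ff 50.1
 turn deg [ 0.19 -0.15  0.04] shift cm now-axes [0.1   0.087 0.004] turned-axes [0.1   0.087 0.003]
t: 25.4
position: [515.5, -105.8, 98.5]
orientation: [0.002, 0.986, -0.166, 0.001]
contact_force: [-4.3, 1.2, 9.4]
gripper_width: 9.6
finger_force: 50.1
t 25.4 pos [ 515.5 -105.8   98.5] psi -109.14 q6 90.2 F [-4.3  1.2  9.4] Mz [-0.213  0.534  0.358] w 9.6 ff 50.1
 turn deg [ 0.18 -0.15  0.06] shift cm now-axes [0.109 0.091 0.005] turned-axes [0.109 0.091 0.005]
```

```bash
python3 -m jog '[[[0,0,0],[0,0,2]],[[0,0,0],[0,0,2]],[[0,0,0],[0,0,0]],[[0,0,0],[0,0,0]],[[0,0,0],[0,0,0]]]'
python3 -c "
from h import *
plan((516.2,-107,98.5),-113.2)
c=shot('scene')
a=cv2.resize(c['color'][165:205,215:275],(600,400),interpolation=cv2.INTER_CUBIC)
a=np.clip(a.astype(float)*2,0,255).astype(np.uint8)
cv2.imwrite('pics/o.png',a[...,::-1])"
```

```text
t: 25.9
position: [515.5, -105.9, 98.6]
orientation: [0.002, 0.98, -0.201, 0.001]
contact_force: [-3.6, 0.3, 8.8]
gripper_width: 9.6
finger_force: 50.1
t 25.9 pos [ 515.5 -105.9   98.6] psi -113.14 q6 94.2 F [-3.6  0.3  8.8] Mz [-0.17   0.546  0.329] w 9.6 ff 50.1
 turn deg [ 0.18 -0.18  0.06] shift cm now-axes [0.106 0.071 0.007] turned-axes [0.106 0.071 0.006]
```

Torque has levelled off at about 0.35 N m, so the key may be slipping in the pads. I'll check the bar's heading from the depth points around the fingers.

Run:
```python
from h import *
s=bot.read_state();A=rot(s['orientation']).as_matrix()
for n in('scene',):
    c=shot(n);P,ok=cloud(c); L=(P-s['position'])@A; 
    m=ok&(np.hypot(L[:,0],L[:,1])<34)&(P[:,2]>88)&(P[:,2]<132)
    Q=np.c_[L[m][:,:2],P[m][:,2]-89, c['color'].reshape(-1,3)[m]]
    Q=Q[np.argsort(-Q[:,2])]
    for lo,hi in((29,43),(19,29),(2,10)):
        q=Q[(Q[:,2]>=lo)&(Q[:,2]<hi)]; print(lo,hi,len(q)); print(' '.join(f'({a:.0f},{b:.0f})' for a,b in q[:,:2]))
```

```text
29 43 60
(-2,-16) (8,15) (7,-16) (9,-13) (9,6) (16,3) (13,-1) (11,4) (5,2) (1,-14) (7,-1) (9,14) (20,-4) (15,-3) (-2,8) (10,-3) (14,2) (9,2) (22,-5) (21,-1) (18,2) (17,-5) (10,-7) (2,8) (22,2) (-7,-15) (23,-3) (0,6) (15,0) (8,-8) (-3,-15) (9,18) (24,0) (19,5) (8,-13) (1,-15) (10,13) (8,11) (-6,-16) (10,-3) (4,7) (5,-14) (9,-9) (-2,-16) (22,-5) (9,-13) (7,-15) (10,-11) (2,-15) (16,-4) (11,-15) (9,18) (-1,-17) (24,1) (11,-3) (7,12) (9,14) (3,-16) (21,-0) (13,-5)
19 29 22
(10,-6) (10,18) (6,-3) (23,-2) (10,-10) (24,1) (-1,-16) (5,-14) (-9,-13) (11,-7) (10,-14) (15,-2) (-6,-16) (8,15) (7,-16) (-5,-17) (12,-8) (9,19) (9,-10) (1,-14) (10,-2) (11,-11)
2 10 54
(8,4) (11,-11) (12,5) (15,-2) (2,-11) (6,-6) (9,3) (13,8) (-1,-20) (7,-11) (10,-6) (7,-3) (13,16) (11,1) (-2,-7) (15,1) (-9,-9) (13,-13) (9,-13) (3,-7) (11,-3) (-33,-1) (14,-17) (-8,-14) (-3,-14) (2,-19) (-1,-16) (23,6) (18,-12) (17,-19) (19,19) (14,7) (12,-7) (18,7) (7,-31) (-8,-6) (7,-19) (-20,-8) (4,-16) (12,-19) (24,14) (21,-8) (14,-10) (10,-9) (25,9) (8,0) (14,15) (11,5) (-15,-8) (-5,-32) (-7,-11) (19,2) (1,-14) (20,-14)
```

The bar's protruding end lies along the tool's x, about 3° behind it. The tool has turned 98°, so the key is at about 95° and the plug is at its stop even with the 0.1 rad of play. It is pressed and still, so I'll hand in.

```bash
python3 -m jog '[[[0,0,0],[0,0,0]],[[0,0,0],[0,0,0]],[[0,0,0],[0,0,0]],[[0,0,0],[0,0,0]],[[0,0,0],[0,0,0]]]'
python3 -c "
from h import *
plan((516.2,-107,98.5),-113.2)
print(bot.sign_off())"
```

```text
t: 26.5
position: [515.5, -106.0, 98.5]
orientation: [0.002, 0.98, -0.201, 0.001]
contact_force: [-4.3, 0.8, 9.3]
gripper_width: 9.8
finger_force: 50.1
t 26.5 pos [ 515.5 -106.    98.5] psi -113.15 q6 94.2 F [-4.3  0.8  9.3] Mz [-0.226  0.522  0.384] w 9.8 ff 50.1
 turn deg [ 0.18 -0.17  0.05] shift cm now-axes [0.106 0.069 0.004] turned-axes [0.106 0.069 0.003]
the job is handed in; nothing more can be done
None
```

I handed the job in at 26.5 s with no verdict returned: the selector was twisted to its stop and sprang back, and the T key is home, turned about 95° by the depth points (which puts the plug at its stop) and still gripped at 50 N.

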